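# Quick spin on the bench centrifuge

## Robot

A 6-joint arm with a two-finger parallel gripper is mounted at the origin on the work surface. World frame = base frame: x ahead of the robot, y to its left, z up, the work surface at z = 0. Lengths are in m, angles in degrees, forces in N, time in s.
With the tool pointing down it reaches from about 0.4 to 0.825 m from the base axis. Payload 7 kg.
Tool frame: the origin (TCP) lies on the centre line of the jaws, within the pads' length; the fingertips stand 22 mm ahead of it and the grasp point (between the pads) lies 3 mm ahead of it; z points along the fingers, y is the line along which they close (so a half turn about z gives the same grasp; the last joint's range is limited). The gripper opens to 88 mm and grips with 3 to 60 N. Pads are 19 mm wide; open, the fingers measure 130 mm over their backs; the gripper's body (78 mm by 193 mm) begins 47 mm behind the grasp point.
Start: joints at [-50.185, 20.546, 0.682, 0, -70.136, -16.507], TCP at [0.267, -0.62, 0.249] pointing down, gripper open.
Joint ranges: [-176.03, 176.03], [-82.01, 121.73], [-58.28, 71.71], [-173.87, 95.51], [-174.79, -0.11], [-173.66, 173.66]. Speed limits (degrees/s): [136.94, 136.94, 172.46, 180, 180, 180].

## Interface

Orientations are given as [roll, pitch, yaw] about the fixed x, y, z axes, in that order (R = Rz(yaw) Ry(pitch) Rx(roll)).
In Python, from plant import get_state, cams, r gives the robot as it stands.
- The arm moves only by the tool apply_moves, never from a script. Its argument "targets" is a list of rows, each an object with "dp": the shift along the world's x, y, z in m, a list of three; "yaw": the turn about the world's z in degrees. In form: [{"dp": [x, y, z], "yaw": yaw}, ...]. A call has 1 to 20 rows; each row is the pose to reach, as a shift and turn from the pose commanded when the call began; what a row does not reach only later rows make up. A row lasts 1/12 s, in which the tool goes at most 41.7 mm and 7.16 degrees, less where a joint would pass 70% of its speed; a pose out of reach is approached as far as the arm can. A call with a gripper value outside its range is refused whole. "grip" is the gripper command: -1 is fully open, 1 is shut, values between are in proportion, set as the call begins (left out, the last holds). The fingers move at their own pace and stop on an object; "squeeze" is the grip in N (left out, the last holds). Time passes only in rows, so rows that repeat a pose let the fingers close. It gives the time, the measured TCP pose, the force, the opening and the grip force at its end, in the units of the state.
- get_state(): the state, without advancing time (a new reading comes with each control period).
- cams.capture(name): name is "side" or "top" or "wrist"; returns a dict with "image" (384x512x3 uint8, red, green, blue), "range_z" (384x512 float32, m along the optical axis (not along the pixel's ray), 0 where there is no reading), "fx", "fy", "cx", "cy" (pixels), "R" (3x3) and "t" (3): a world point X has camera coordinates R X + t; the wrist camera has in their place "T_tool_cam" (4x4, takes a point from camera to tool coordinates, whose origin is the TCP and whose axes are the flange's). Camera axes: x right, y down, z forward; pixel columns grow to the right and rows downward; lengths in m; the calibration is good to about 2 mm. A picture is of the moment at which its call begins: read the wrist's pose just before it.
- r.close_job(): hands the job in; it is judged then, once.
The state is a dict: "time_s": time; "joints": joint angles; "qd": joint speeds; "joint_torque": joint torques, N m; "tcp_pos": TCP position; "eef_rot": TCP orientation; "contact_force": force on the tool from outside, world axes, zero at the start; "moment": the same for the moment, N m; "gripper_width": finger opening in m; "gripper_force": force on a finger pad.
Only numpy, scipy, OpenCV 4.12 (cv2) and the standard library are available. Lean on these libraries where they do the work, as an engineer would, in place of code of your own. Each camera call takes 0.05 s, during which the arm holds its last target. There are 200 camera calls.

## Task

Give the tubes a quick spin in the small bench centrifuge, working with the fingertips only: switch it on by pressing in the raised end of the rocker at the left of its front panel, next push the open lid down until it is fully shut, and last press the oblong short-spin key at the right end of the panel, which runs the rotor only while it is held. Finish while still holding that key fully down. Do not press the round start/stop key beside it, and do not pick up or shove anything else on the bench.

Things in the scene. Friction and masses are not known exactly. Their poses are not given: they have to be found in the camera images.
- centrifuge: Light grey bench microcentrifuge, 260 mm deep, 226 wide, 110 high without lid, fixed. Origin: centre of its underside on the bench; x to its back (its front faces the robot), y to its left, z up. Its front 75 mm is a panel sloping 15 deg, 80 mm high at the front edge. In a row at x=-0.093 (panel 90 mm high): rocker y=+0.086, flat display y=+0.022, round key y=-0.038, oblong key y=-0.086.
- rocker (a joint): Black mains rocker, 24 mm wide, 36 mm long across the machine (along its y), in a black frame. rad: 0 off (left half, +y, raised 0.36 rad; right half level with the panel), 0.36 on (left half level, right raised). Pivots about its middle, stays where left; 2 to 4 N on the raised end. Its level half lies 5 mm above the panel's face, the frame 2.5 mm.
- rocker_raised_end (a point): Point on the rocker: upper edge of the outer (left, +y) end of the half that is raised when off, at mid width. It goes down with it, by about 6 mm.
- lid (a joint): Grey lid with a round clear window: plate 180 mm from hinge to front edge, 212 wide, 14 thick, 0.35 kg, hinged along the machine's back. rad: 0 shut (flat on the deck), positive open (front edge raised). Starts 0.6 to 0.95 open, outer face up and backwards; a stiff hinge keeps it where it is left. Pushing straight down from above on its outer face shuts it, with 1 to 8 N.
- lid_hinge (a point): Fixed point at the middle of the lid's hinge axis, 111 mm above the bench, at x = +0.125, y = 0 of the centrifuge; the hinge axis runs along the machine's y. It lies in the plane of the lid's underside.
- lid_front (a point): Point on the lid: middle of its front edge, on the outer (upper) face. 125 mm above the bench when shut, and 180 mm in front of the hinge.
- short_key (a joint): Oblong grey short-spin key at the right end of the panel, 26 mm across the machine by 16 mm, standing 8 mm proud of the panel. Value in m: 0 released, 0.004 fully down. Moves straight into the sloping panel against a spring: 0.8 N to start, 4 N fully down.
- short_key_top (a point): Centre of the top face of the oblong short-spin key (moves with it).
- run_key (a joint): Round grey start/stop key, 28 mm across, standing 8 mm proud of the panel, 48 mm to the left of the oblong key; same travel and spring. It must not be pressed. Value in m: 0 released, 0.004 fully down.
- run_key_top (a point): Centre of the top face of the round start/stop key.
- tube_rack: Bystander: white rack of small tubes, 110 x 64 mm, 44 mm high, loose on the bench close to the right of the centrifuge. Origin under its centre.
- tip_box: Bystander: grey pipette tip box with a clear lid, 122 x 84 mm, 70 mm high, loose, close to the left of the centrifuge. Origin under its centre.
- marker: Bystander: marker pen, 125 mm long, 13 mm thick, lying loose just in front of the centrifuge. Origin under its middle, x along the pen.
- wash_bottle: Bystander: translucent white wash bottle with a bent spout, 68 mm wide, 185 mm high, loose at the left. Origin under its centre.
- reagent_bottle: Bystander: white plastic bottle, 68 mm wide, 150 mm high, loose at the back left. Origin under its centre.
- beaker: Bystander: glass beaker, 68 mm wide, 90 mm high, loose at the right. Origin under its centre.
- jar: Bystander: amber glass jar with a black cap, 56 mm wide, 75 mm high, loose at the back right. Origin under its centre.
- pipette: Bystander: grey hand pipette, 255 mm long, 26 mm high, lying loose at the right. Origin under its middle, x along it.

How it is judged:
By the outcome, as a careful person would: the job done as asked, in the order asked, and still so for the second after the job is handed in, while the arm keeps its last pose, push and grip.
It also fails if it takes over 54 s, if anything falls off the work surface, if the arm or the gripper's body presses on something with over 40 N, if the wrist force passes 120 N, or if a joint passes its speed limit or range.

## Working session

There is one attempt and no reset: what is moved stays moved. The work goes in short steps, Python scripts to look and compute and a tool call to move; the robot and the scene stay as the last step left them, time stands still between calls to the robot, and variables do not carry over. Pictures are saved under pics/ and viewed, at most 10 in all, crops included, and the job is handed in when it is done.

Besides the shell and the picture viewer there is one more tool, called after ">>>" by a JSON object that holds its "op" and its "data", one argument or row to a line. apply_moves: Moves the arm, as the interface text tells. Its arguments: {"type":"object","properties":{"targets":{"type":"array","items":{"type":"object","properties":{"dp":{"type":"array","items":{"type":"number"}},"yaw":{"type":"number"}}}},"grip":{"type":"number"},"squeeze":{"type":"number"}},"required":["targets"]}

```bash
mkdir -p pics; ls
cat > h.py <<'E'
import numpy as np, cv2
from plant import get_state, cams, r
def snap(n):
    c=cams.capture(n); np.savez(f'{n}.npz',**c); return c
def pts(c):
    z=c['range_z'];v,u=np.mgrid[:384,:512]
    P=np.stack([(u-c['cx'])/c['fx']*z,(v-c['cy'])/c['fy']*z,z],-1)
    W=(P-c['t'])@c['R']; W[z==0]=np.nan; return W
E
python3 - <<'E'
from h import *
print(get_state())
ims=[]
for n in('top','side'):
    c=snap(n); ims.append(c['image']); print(n,c['fx'],c['R'].round(3).tolist(),c['t'])
for n,i in zip('ts',ims): cv2.imwrite(f'pics/{n}0.png',cv2.resize(i[:,:,::-1],(800,600)))
E
```

```text
pics
{'time_s': 0.0, 'joints': array([-5.01850078e+01,  2.05907540e+01,  6.34486358e-01, -1.96322021e-02,
       -7.01348056e+01, -1.65056510e+01]), 'qd': array([ 0.05085007, -0.03675849, -0.03189914, -0.02229905, -0.0179418 ,
        0.00506466]), 'joint_torque': array([ 1.42088484e-03, -5.82714593e+01,  2.93060911e+01,  6.99731067e+00,
        6.72025941e-03, -2.31981066e-04]), 'tcp_pos': array([ 0.26688514, -0.61951799,  0.24763728]), 'eef_rot': array([ 1.79907436e+02, -8.18217778e-03, -1.56697338e+02]), 'contact_force': array([ 0.32385307, -0.2817442 , -0.04896042]), 'moment': array([-0.03408963, -0.03259159, -0.01089784]), 'gripper_force': 0.0, 'gripper_width': 0.08768607503371961}
top 395.5225717205441 [[-0.017, -1.0, -0.004], [-0.993, 0.017, -0.119], [0.119, 0.002, -0.993]] [0.03348481 0.52819813 1.40623921]
side 452.30450219569576 [[-0.864, -0.504, 0.005], [-0.343, 0.581, -0.739], [0.369, -0.64, -0.674]] [0.46650223 0.27136191 1.4186442 ]
```

View pics/t0.png

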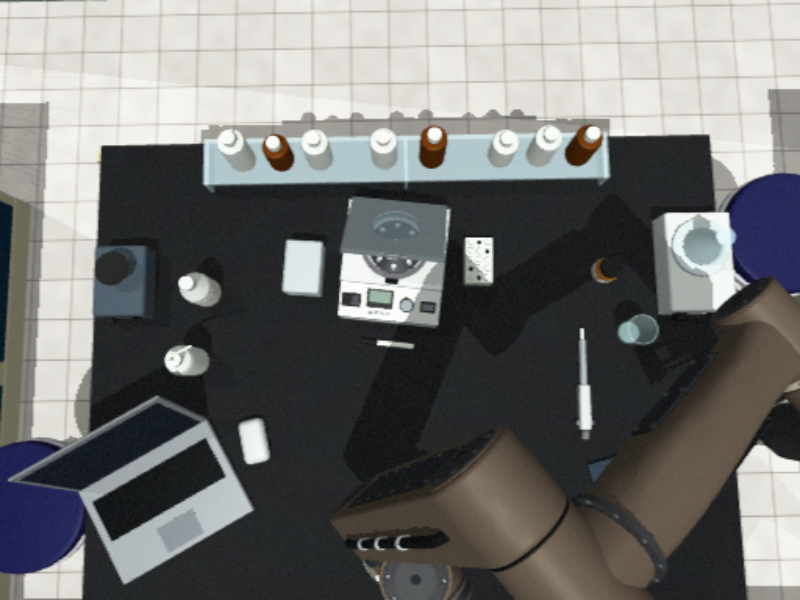

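View pics/s0.png

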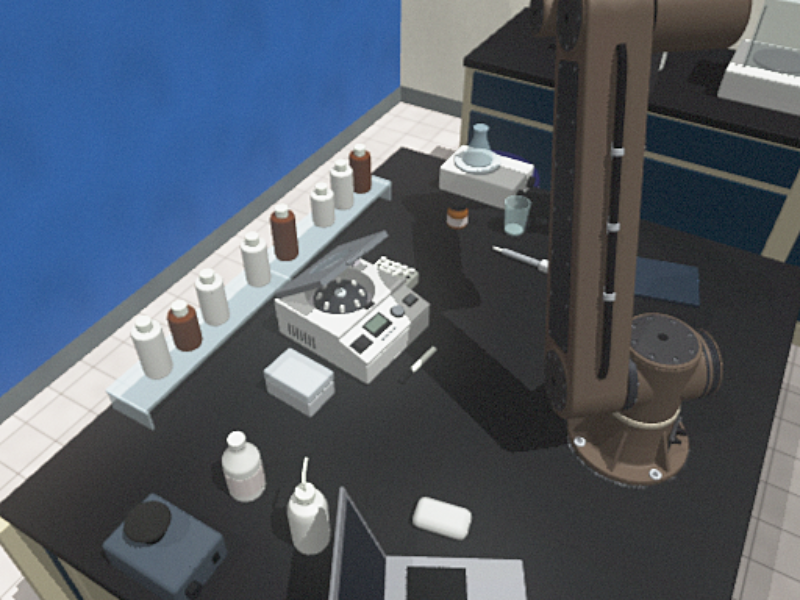

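The top view shows the centrifuge at about (337–450, 197–327), with the rocker at (350,298), display at (380,298), round key at (406,304) and oblong key at (428,307). The side view shows the same machine, its lid open, with the marker in front of it. Next I'll measure the dark and grey panel features and the body.

Run:
```python
from h import *
c=dict(np.load('top.npz')); W=pts(c)
s=np.s_[110:215,205:300]
cv2.imwrite('pics/t1.png',cv2.resize(c['image'][s][:,:,::-1],None,fx=6,fy=5.7,interpolation=cv2.INTER_CUBIC))
d=dict(np.load('side.npz')); Ws=pts(d)
cv2.imwrite('pics/s1.png',cv2.resize(d['image'][140:245,170:280][:,:,::-1],None,fx=6,fy=5.7,interpolation=cv2.INTER_CUBIC))
for v in range(120,214,4): print(v,[W[v,u].round(3).tolist() for u in(235,253,270)])
```

```text
120 [[0.826, 0.095, 0.003], [0.824, 0.027, 0.004], [0.826, -0.038, -0.006]]
124 [[0.811, 0.095, 0.002], [0.81, 0.027, 0.0], [0.811, -0.038, -0.006]]
128 [[0.756, 0.089, 0.133], [0.757, 0.027, 0.125], [0.795, -0.037, -0.005]]
132 [[0.738, 0.088, 0.146], [0.739, 0.027, 0.137], [0.739, -0.032, 0.133]]
136 [[0.723, 0.088, 0.15], [0.72, 0.027, 0.155], [0.722, -0.031, 0.146]]
140 [[0.702, 0.087, 0.175], [0.703, 0.027, 0.167], [0.704, -0.03, 0.16]]
144 [[0.686, 0.087, 0.183], [0.687, 0.027, 0.177], [0.687, -0.029, 0.172]]
148 [[0.669, 0.086, 0.199], [0.67, 0.028, 0.19], [0.67, -0.028, 0.186]]
152 [[0.653, 0.086, 0.211], [0.653, 0.028, 0.206], [0.654, -0.027, 0.199]]
156 [[0.637, 0.085, 0.221], [0.636, 0.028, 0.223], [0.638, -0.027, 0.212]]
160 [[0.623, 0.085, 0.229], [0.621, 0.028, 0.233], [0.622, -0.026, 0.225]]
164 [[0.644, 0.094, 0.063], [0.608, 0.028, 0.235], [0.607, -0.025, 0.234]]
168 [[0.629, 0.094, 0.063], [0.622, 0.029, 0.094], [0.627, -0.031, 0.064]]
172 [[0.606, 0.092, 0.112], [0.608, 0.03, 0.093], [0.604, -0.029, 0.109]]
176 [[0.592, 0.092, 0.11], [0.599, 0.03, 0.064], [0.59, -0.029, 0.111]]
180 [[0.578, 0.092, 0.109], [0.576, 0.03, 0.114], [0.575, -0.029, 0.114]]
184 [[0.565, 0.093, 0.102], [0.565, 0.03, 0.1], [0.561, -0.028, 0.12]]
188 [[0.552, 0.093, 0.096], [0.551, 0.03, 0.098], [0.55, -0.029, 0.094]]
192 [[0.539, 0.094, 0.089], [0.537, 0.031, 0.094], [0.537, -0.029, 0.091]]
196 [[0.525, 0.094, 0.085], [0.524, 0.031, 0.087], [0.522, -0.028, 0.099]]
200 [[0.511, 0.094, 0.087], [0.51, 0.031, 0.086], [0.509, -0.028, 0.085]]
204 [[0.501, 0.096, 0.051], [0.497, 0.031, 0.081], [0.495, -0.028, 0.082]]
208 [[0.491, 0.099, 0.002], [0.489, 0.032, 0.005], [0.485, -0.029, 0.037]]
212 [[0.476, 0.099, -0.003], [0.475, 0.033, 0.006], [0.474, -0.03, 0.003]]
```

View pics/t1.png

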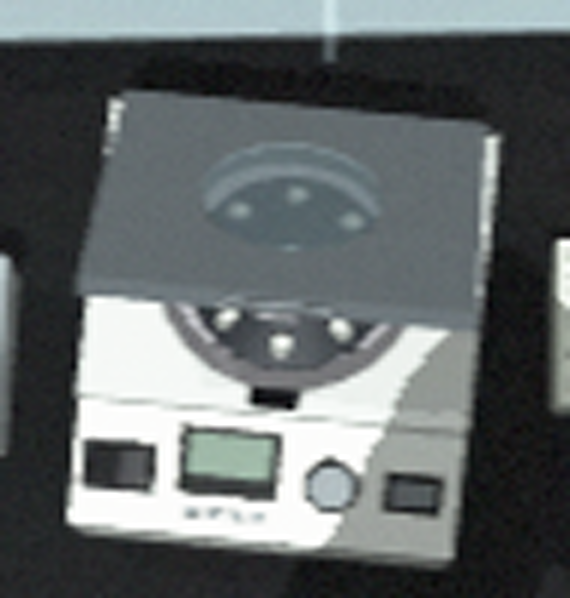

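View pics/s1.png

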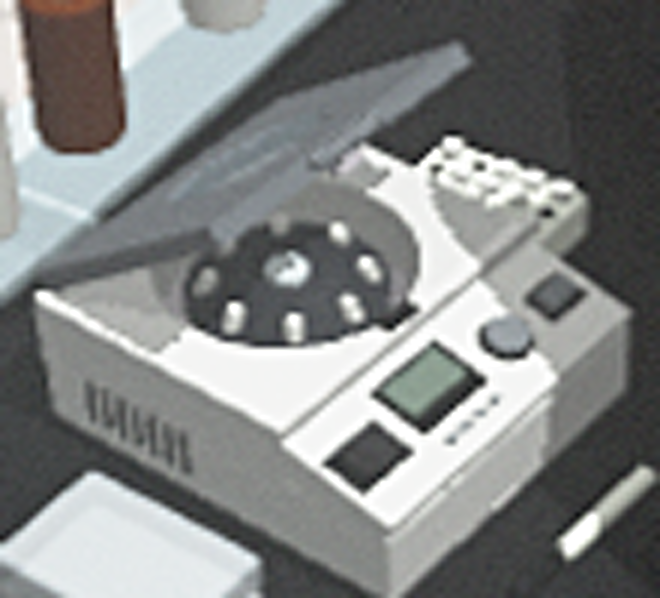

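Top crop, in crop pixels: rocker centre (119,465), display (229,463), round key (332,485), oblong key (414,493), front corners (68,523) and (455,560). Side crop: rocker (368,458), display (431,383), round key (507,338), oblong key (556,296), with the lid raised. I'll cast rays from both views onto the known heights.

Run:
```python
from h import *
from scipy.optimize import least_squares
def ray(c,u,v,z):
    d=c['R'].T@np.array([(u-c['cx'])/c['fx'],(v-c['cy'])/c['fy'],1]); o=-c['R'].T@c['t']
    return o+d*(z-o[2])/d[2]
M={'rocker':(-.093,.086,.094),'disp':(-.093,.022,.091),'run':(-.093,-.038,.0977),'short':(-.093,-.086,.0977),'FL':(-.13,.113,.08),'FR':(-.13,-.113,.08)}
T={'rocker':(119,465),'disp':(229,463),'run':(332,484),'short':(414,492),'FL':(68,523),'FR':(455,560)}
S={'rocker':(368,458),'disp':(431,383),'run':(507,337),'short':(556,296),'FL':(390,528),'FR':(630,313)}
c=dict(np.load('top.npz'));d=dict(np.load('side.npz'))
A={}
for nm,cam,D,u0,v0 in(('top',c,T,205,110),('side',d,S,170,140)):
    A[nm]=[]
    for k,p in D.items():
        u=(p[0]+.5)/6+u0-.5; v=(p[1]+.5)/5.7+v0-.5
        A[nm].append(ray(cam,u,v,M[k][2]))
    X=np.array(A[nm])[:,:2];Y=np.array(list(M.values()))[:,:2]
    f=lambda q:(X-q[:2]-Y@np.array([[np.cos(q[2]),np.sin(q[2])],[-np.sin(q[2]),np.cos(q[2])]])).ravel()
    s=least_squares(f,[.62,.03,0]); print(nm,s.x[:2].round(4),np.degrees(s.x[2]).round(2)); print((s.fun.reshape(-1,2)*1e3).round(1).tolist()); print(X.round(3).tolist())
    globals()[nm]=s.x
q=(top+side)/2
def w(x,y): return (q[:2]+[np.cos(q[2])*x-np.sin(q[2])*y,np.sin(q[2])*x+np.cos(q[2])*y]).round(4)
print(q,np.degrees(q[2])); 
for k,m in M.items(): print(k,w(*m[:2]))
print('hinge',w(.125,0))
W=pts(c)[128:162:2,225:275:3].reshape(-1,3); W=W[W[:,2]>.12]
L=(W[:,:2]-q[:2])@np.array([[np.cos(q[2]),-np.sin(q[2])],[np.sin(q[2]),np.cos(q[2])]])
p=np.polyfit(.125-L[:,0],W[:,2],1);print('lid slope',p,np.arctan(p[0]))
a=np.arctan(p[0]);x=.125-.18*np.cos(a)+.014*np.sin(a)*1
print('lidfront',w(x,0),.111+.18*np.sin(a)+.014*np.cos(a), 'yaw of state',get_state()['eef_rot'])
```

```text
top [0.6255 0.0333] -6.95
[[-1.7, 0.3], [6.6, 0.1], [-1.0, 0.0], [-0.9, 0.4], [-1.8, 0.3], [-1.3, -1.0]]
[[0.542, 0.13], [0.542, 0.066], [0.528, 0.007], [0.522, -0.04], [0.508, 0.161], [0.482, -0.064]]
side [0.6243 0.0294] -7.64
[[-3.1, 1.7], [9.3, -7.3], [-3.2, 2.3], [-3.0, 4.0], [-1.7, -0.9], [1.6, 0.2]]
[[0.54, 0.129], [0.544, 0.056], [0.524, 0.006], [0.518, -0.04], [0.509, 0.158], [0.482, -0.065]]
[ 0.62488636  0.03133405 -0.12734105] -7.2961046754025904
rocker [0.5436 0.1284]
disp [0.5354 0.065 ]
run [0.5278 0.0055]
short [ 0.5217 -0.0422]
FL [0.5103 0.1599]
FR [ 0.4816 -0.0642]
hinge [0.7489 0.0155]
lid slope [0.78594474 0.12912396] 0.6661117088099928
lidfront [0.6171 0.0323] 0.23323526756571988 yaw of state [ 1.79913988e+02 -8.22005720e-03 -1.56699888e+02]
```

```bash
python3 -c "
from h import *
print(cams.capture('wrist')['T_tool_cam'].round(3))"
```

```text
[[ 0.001 -0.97  -0.244  0.067]
 [ 1.     0.     0.001  0.001]
 [-0.001 -0.244  0.97  -0.135]
 [ 0.     0.     0.     1.   ]]
```

>>> {"op": "apply_moves", "data": {
  "targets": [
    {"dp":[0.278,0.776,0.04],"yaw":-30.5},
    {"dp":[0.278,0.776,0.04],"yaw":-30.5},
    {"dp":[0.278,0.776,0.04],"yaw":-30.5},
    {"dp":[0.278,0.776,0.04],"yaw":-30.5},
    {"dp":[0.278,0.776,0.04],"yaw":-30.5},
    {"dp":[0.278,0.776,0.04],"yaw":-30.5},
    {"dp":[0.278,0.776,0.04],"yaw":-30.5},
    {"dp":[0.278,0.776,0.04],"yaw":-30.5},
    {"dp":[0.278,0.776,0.04],"yaw":-30.5},
    {"dp":[0.278,0.776,0.04],"yaw":-30.5},
    {"dp":[0.278,0.776,0.04],"yaw":-30.5},
    {"dp":[0.278,0.776,0.04],"yaw":-30.5},
    {"dp":[0.278,0.776,0.04],"yaw":-30.5},
    {"dp":[0.278,0.776,0.04],"yaw":-30.5},
    {"dp":[0.278,0.776,0.04],"yaw":-30.5},
    {"dp":[0.278,0.776,0.04],"yaw":-30.5},
    {"dp":[0.278,0.776,0.04],"yaw":-30.5},
    {"dp":[0.278,0.776,0.04],"yaw":-30.5},
    {"dp":[0.278,0.776,0.04],"yaw":-30.5},
    {"dp":[0.278,0.776,0.04],"yaw":-30.5}
  ],
  "grip": 1,
  "squeeze": 10
}}

```text
time_s: 1.82
tcp_pos: [0.5452, 0.1584, 0.2886]
eef_rot: [180.0, 0.0, 172.8]
contact_force: [1.0, 0.8, 0.1]
gripper_width: 0.0004
gripper_force: 0.0
```

Run:
```python
from h import *
from scipy.spatial.transform import Rotation as Ro
s=get_state();print(s['tcp_pos'],s['contact_force'])
c=snap('wrist');T=np.eye(4);T[:3,:3]=Ro.from_euler('xyz',s['eef_rot'],degrees=True).as_matrix();T[:3,3]=s['tcp_pos']
G=T@c['T_tool_cam'];R=G[:3,:3].T;np.savez('wrist.npz',**{**c,'R':R,'t':-R@G[:3,3]})
cv2.imwrite('pics/w1.png',cv2.resize(c['image'][:,:,::-1],(800,600)))
```

```text
[0.54521866 0.15841669 0.28860659] [0.9651773  0.84335835 0.08461524]
```

View pics/w1.png

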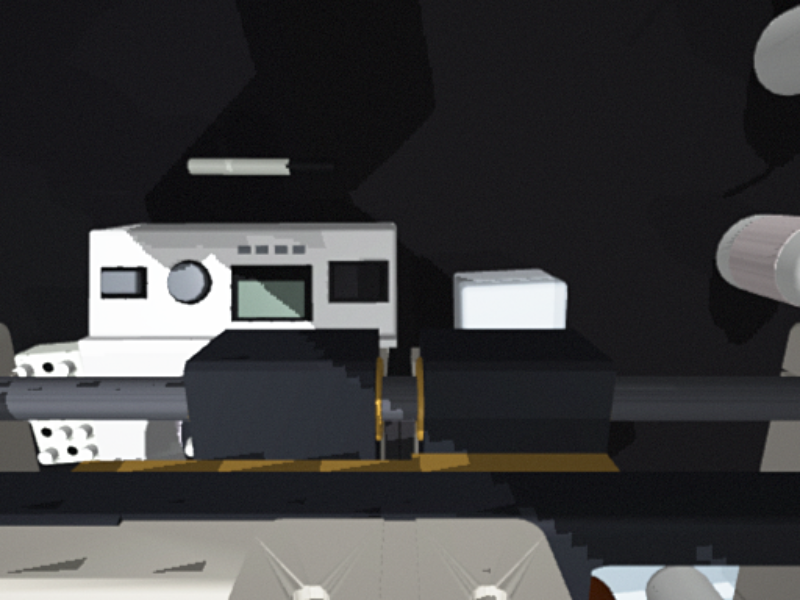

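The wrist view shows the rocker at (359,281), round key (188,282), oblong key (123,282) and front edge corners (90,230) and (396,225). The yaw lines up, and the closed fingertips fill the middle. I'll cross-check the positions.

Run:
```python
from h import *
c=dict(np.load('wrist.npz'))
for k,(u,v,z) in dict(rocker=(359,281,.094),run=(188,282,.0977),short=(123,282,.0977),FR=(90,230,.08),FL=(396,225,.08)).items():
    u=(u+.5)*.64-.5;v=(v+.5)*.64-.5
    d=c['R'].T@np.array([(u-c['cx'])/c['fx'],(v-c['cy'])/c['fy'],1]);o=-c['R'].T@c['t'];print(k,(o+d*(z-o[2])/d[2]).round(4))
```

```text
rocker [0.5406 0.1305 0.094 ]
run [0.5255 0.0098 0.0977]
short [ 0.5198 -0.0361  0.0977]
FR [ 0.4812 -0.0608  0.08  ]
FL [0.5054 0.1617 0.08  ]
```

>>> {"op": "apply_moves", "data": {
  "targets": [
    {"dp":[0,0,-0.04],"yaw":0},
    {"dp":[0,0,-0.08],"yaw":0},
    {"dp":[0,0,-0.11],"yaw":0},
    {"dp":[0,0,-0.135],"yaw":0},
    {"dp":[0,0,-0.15],"yaw":0},
    {"dp":[0,0,-0.155],"yaw":0},
    {"dp":[0,0,-0.155],"yaw":0},
    {"dp":[0,0,-0.155],"yaw":0}
  ]
}}

```text
time_s: 2.53
tcp_pos: [0.5455, 0.1562, 0.1343]
eef_rot: [180.0, 0.0, 172.8]
contact_force: [0.2, 0.5, 1.0]
gripper_width: 0.0004
gripper_force: 0.0
```

>>> {"op": "apply_moves", "data": {
  "targets": [
    {"dp":[0,0,-0.002],"yaw":0},
    {"dp":[0,0,-0.004],"yaw":0},
    {"dp":[0,0,-0.006],"yaw":0},
    {"dp":[0,0,-0.008],"yaw":0},
    {"dp":[0,0,-0.008],"yaw":0}
  ]
}}

```text
time_s: 2.95
tcp_pos: [0.5449, 0.156, 0.1255]
eef_rot: [180.0, -0.0, 172.8]
contact_force: [1.2, 0.4, 0.2]
gripper_width: 0.0005
gripper_force: 0.0
```

>>> {"op": "apply_moves", "data": {
  "targets": [
    {"dp":[0,0,-0.001],"yaw":0},
    {"dp":[0,0,-0.002],"yaw":0},
    {"dp":[0,0,-0.003],"yaw":0},
    {"dp":[0,0,-0.003],"yaw":0}
  ]
}}

```text
time_s: 3.28
tcp_pos: [0.5455, 0.1565, 0.1229]
eef_rot: [180.0, 0.1, 172.8]
contact_force: [0.2, 1.2, 2.9]
gripper_width: 0.0001
gripper_force: 1.4
```

>>> {"op": "apply_moves", "data": {
  "targets": [
    {"dp":[0,0,-0.001],"yaw":0},
    {"dp":[0,0,-0.002],"yaw":0},
    {"dp":[0,0,-0.002],"yaw":0}
  ]
}}

```text
time_s: 3.53
tcp_pos: [0.5456, 0.1566, 0.1208]
eef_rot: [179.9, 0.1, 172.8]
contact_force: [0.1, 2.5, 3.0]
gripper_width: 0.0003
gripper_force: 1.8
```

Contact is at about 3 N, as the rocker should give. I'll continue to the stop.

>>> {"op": "apply_moves", "data": {
  "targets": [
    {"dp":[0,0,-0.001],"yaw":0},
    {"dp":[0,0,-0.002],"yaw":0},
    {"dp":[0,0,-0.002],"yaw":0}
  ]
}}

```text
time_s: 3.78
tcp_pos: [0.5449, 0.156, 0.1183]
eef_rot: [-180.0, -0.0, 172.8]
contact_force: [1.0, 1.8, 3.3]
gripper_width: 0.0004
gripper_force: 1.5
```

>>> {"op": "apply_moves", "data": {
  "targets": [
    {"dp":[0,0,-0.001],"yaw":0},
    {"dp":[0,0,-0.0015],"yaw":0},
    {"dp":[0,0,-0.0015],"yaw":0}
  ]
}}

```text
time_s: 4.03
tcp_pos: [0.5452, 0.1561, 0.1176]
eef_rot: [180.0, 0.0, 172.8]
contact_force: [-1.2, 1.4, 8.2]
gripper_width: 0.0005
gripper_force: 4.6
```

>>> {"op": "apply_moves", "data": {
  "targets": [
    {"dp":[0,0,-0.001],"yaw":0},
    {"dp":[0,0,-0.001],"yaw":0},
    {"dp":[0,0,-0.001],"yaw":0}
  ]
}}

```text
time_s: 4.28
tcp_pos: [0.5453, 0.1561, 0.1173]
eef_rot: [180.0, 0.1, 172.8]
contact_force: [-4.1, 1.9, 14.3]
gripper_width: 0.0005
gripper_force: 7.4
```

>>> {"op": "apply_moves", "data": {
  "targets": [
    {"dp":[0,0,0.04],"yaw":0},
    {"dp":[0,0,0.08],"yaw":0},
    {"dp":[0,0,0.12],"yaw":0},
    {"dp":[0,0,0.16],"yaw":0},
    {"dp":[0,0,0.173],"yaw":0},
    {"dp":[0,0,0.173],"yaw":0},
    {"dp":[0,0,0.173],"yaw":0}
  ]
}}

```text
time_s: 4.87
tcp_pos: [0.5445, 0.1557, 0.2891]
eef_rot: [180.0, -0.0, 172.8]
contact_force: [0.6, -0.2, -1.0]
gripper_width: 0.0009
gripper_force: 0.0
```

Run:
```python
from h import *
print(get_state()['tcp_pos'])
a=np.load('wrist.npz')['image'];b=cams.capture('wrist')['image']
f=lambda i:cv2.resize(i[130:230,40:280][:,:,::-1],None,fx=3.2,fy=2.9,interpolation=cv2.INTER_CUBIC)
cv2.imwrite('pics/w2.png',np.vstack([f(a),f(b)]))
```

```text
[0.54447162 0.15574672 0.28914762]
```

View pics/w2.png

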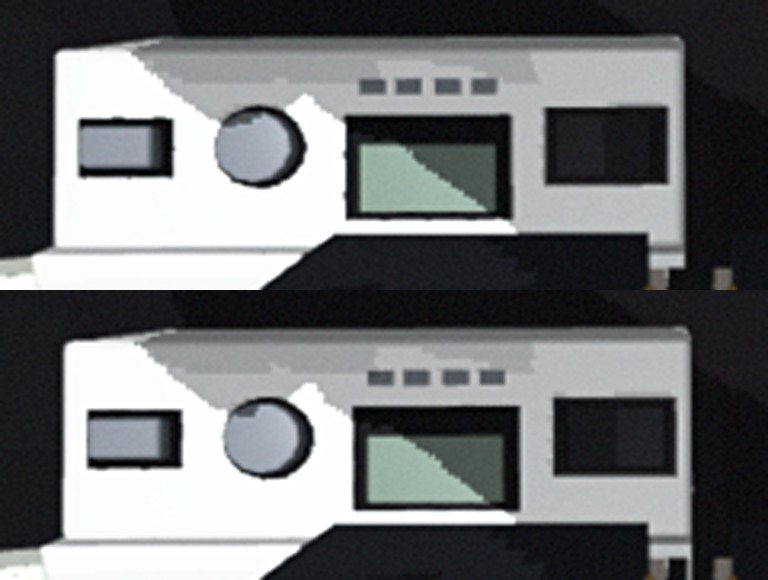

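Shading on the rocker has reversed: the lighter half was left of the seam at (605,145) and is now right of it at (615,435). With the firm stop in force, that means it is on. Next is the lid.

>>> {"op": "apply_moves", "data": {
  "targets": [
    {"dp":[0.02,-0.03,0],"yaw":0},
    {"dp":[0.04,-0.055,0],"yaw":0},
    {"dp":[0.06,-0.08,0],"yaw":0},
    {"dp":[0.08,-0.11,0],"yaw":0},
    {"dp":[0.09,-0.124,0],"yaw":0},
    {"dp":[0.09,-0.124,0],"yaw":0},
    {"dp":[0.09,-0.124,-0.02],"yaw":0},
    {"dp":[0.09,-0.124,-0.03],"yaw":0},
    {"dp":[0.09,-0.124,-0.037],"yaw":0},
    {"dp":[0.09,-0.124,-0.044],"yaw":0},
    {"dp":[0.09,-0.124,-0.051],"yaw":0},
    {"dp":[0.09,-0.124,-0.058],"yaw":0}
  ]
}}

```text
time_s: 5.92
tcp_pos: [0.6352, 0.0325, 0.231]
eef_rot: [180.0, 0.0, 172.8]
contact_force: [0.7, 0.0, 2.9]
gripper_width: 0.0005
gripper_force: 0.9
```

>>> {"op": "apply_moves", "data": {
  "targets": [
    {"dp":[0,0,-0.007],"yaw":0},
    {"dp":[0,0,-0.014],"yaw":0},
    {"dp":[0,0,-0.021],"yaw":0},
    {"dp":[0,0,-0.028],"yaw":0},
    {"dp":[0,0,-0.035],"yaw":0},
    {"dp":[0,0,-0.042],"yaw":0},
    {"dp":[0,0,-0.049],"yaw":0},
    {"dp":[0,0,-0.056],"yaw":0}
  ]
}}

```text
time_s: 6.58
tcp_pos: [0.6349, 0.032, 0.1743]
eef_rot: [-180.0, -0.0, 172.8]
contact_force: [-1.0, -0.0, 2.1]
gripper_width: 0.0007
gripper_force: 1.0
```

>>> {"op": "apply_moves", "data": {
  "targets": [
    {"dp":[0,0,-0.006],"yaw":0},
    {"dp":[0,0,-0.012],"yaw":0},
    {"dp":[0,0,-0.017],"yaw":0},
    {"dp":[0,0,-0.021],"yaw":0},
    {"dp":[0,0,-0.024],"yaw":0},
    {"dp":[0,0,-0.024],"yaw":0}
  ]
}}

```text
time_s: 7.08
tcp_pos: [0.6349, 0.0321, 0.1503]
eef_rot: [-180.0, -0.0, 172.8]
contact_force: [0.2, 1.4, -1.2]
gripper_width: 0.0005
gripper_force: 0.0
```

>>> {"op": "apply_moves", "data": {
  "targets": [
    {"dp":[0,0,-0.001],"yaw":0},
    {"dp":[0,0,-0.002],"yaw":0},
    {"dp":[0,0,-0.003],"yaw":0},
    {"dp":[0,0,-0.003],"yaw":0}
  ]
}}

```text
time_s: 7.42
tcp_pos: [0.6351, 0.0322, 0.1481]
eef_rot: [180.0, 0.0, 172.8]
contact_force: [-0.5, 0.0, 0.2]
gripper_width: 0.0005
gripper_force: 0.1
```

>>> {"op": "apply_moves", "data": {
  "targets": [
    {"dp":[0,0,-0.001],"yaw":0},
    {"dp":[0,0,-0.002],"yaw":0},
    {"dp":[0,0,-0.002],"yaw":0}
  ]
}}

```text
time_s: 7.67
tcp_pos: [0.6352, 0.0321, 0.1473]
eef_rot: [180.0, 0.1, 172.8]
contact_force: [-4.7, 1.2, 8.9]
gripper_width: 0.0005
gripper_force: 4.4
```

>>> {"op": "apply_moves", "data": {
  "targets": [
    {"dp":[0,0,-0.001],"yaw":0},
    {"dp":[0,0,-0.001],"yaw":0},
    {"dp":[0,0,-0.001],"yaw":0}
  ]
}}

```text
time_s: 7.92
tcp_pos: [0.6352, 0.0321, 0.1472]
eef_rot: [180.0, 0.1, 172.8]
contact_force: [-6.8, 1.5, 15.3]
gripper_width: 0.0003
gripper_force: 7.3
```

>>> {"op": "apply_moves", "data": {
  "targets": [
    {"dp":[0,0,0.03],"yaw":0},
    {"dp":[0,0,0.06],"yaw":0},
    {"dp":[-0.03,-0.019,0.06],"yaw":0},
    {"dp":[-0.06,-0.038,0.06],"yaw":0},
    {"dp":[-0.09,-0.057,0.06],"yaw":0},
    {"dp":[-0.117,-0.074,0.06],"yaw":0},
    {"dp":[-0.117,-0.074,0.06],"yaw":0},
    {"dp":[-0.117,-0.074,0.03],"yaw":0},
    {"dp":[-0.117,-0.074,0.01],"yaw":0},
    {"dp":[-0.117,-0.074,-0.005],"yaw":0},
    {"dp":[-0.117,-0.074,-0.012],"yaw":0},
    {"dp":[-0.117,-0.074,-0.012],"yaw":0},
    {"dp":[-0.117,-0.074,-0.012],"yaw":0}
  ]
}}

```text
time_s: 9.0
tcp_pos: [0.5184, -0.0419, 0.1333]
eef_rot: [-180.0, -0.0, 172.8]
contact_force: [-0.5, -1.1, 0.5]
gripper_width: 0.0003
gripper_force: 0.0
```

Run:
```python
from h import *
c=snap('side');W=pts(c)
# lid height along machine axis
for x,y in((.60,.10),(.65,.10),(.70,.10),(.58,.10)):
    m=(abs(W[...,0]-x)<.012)&(abs(W[...,1]-y)<.03)&(W[...,2]>.03);print(x,m.sum(),np.median(W[m][:,2]).round(4),np.percentile(W[m][:,2],95).round(4))
cv2.imwrite('pics/s2.png',cv2.resize(c['image'][120:250,150:310][:,:,::-1],None,fx=5,fy=4.6,interpolation=cv2.INTER_CUBIC))
```

```text
0.6 97 0.1281 0.1313
0.65 87 0.1281 0.1313
0.7 101 0.1275 0.1313
0.58 168 0.1173 0.1293
```

View pics/s2.png

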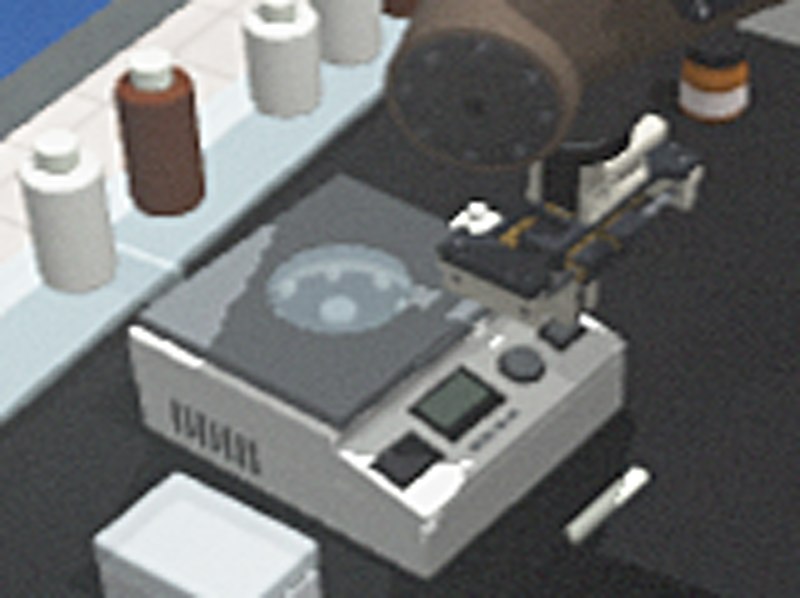

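The lid is flat and shut, level at 0.128 m along its length. The fingertips are over the oblong key at (565,325), clear of the round key at (522,363). Now pressing.

>>> {"op": "apply_moves", "data": {
  "targets": [
    {"dp":[0,0,-0.003],"yaw":0},
    {"dp":[0,0,-0.006],"yaw":0},
    {"dp":[0,0,-0.009],"yaw":0},
    {"dp":[0,0,-0.011],"yaw":0},
    {"dp":[0,0,-0.011],"yaw":0}
  ]
}}

```text
time_s: 9.47
tcp_pos: [0.5179, -0.0419, 0.1217]
eef_rot: [-180.0, -0.0, 172.8]
contact_force: [-0.2, 0.4, 0.4]
gripper_width: 0.0005
gripper_force: 0.1
```

>>> {"op": "apply_moves", "data": {
  "targets": [
    {"dp":[0,0,-0.001],"yaw":0},
    {"dp":[0,0,-0.002],"yaw":0},
    {"dp":[0,0,-0.002],"yaw":0}
  ]
}}

```text
time_s: 9.72
tcp_pos: [0.5183, -0.0419, 0.1201]
eef_rot: [-180.0, 0.0, 172.8]
contact_force: [0.1, -0.1, 1.7]
gripper_width: 0.0004
gripper_force: 0.8
```

>>> {"op": "apply_moves", "data": {
  "targets": [
    {"dp":[0,0,-0.001],"yaw":0},
    {"dp":[0,0,-0.002],"yaw":0},
    {"dp":[0,0,-0.002],"yaw":0}
  ]
}}

```text
time_s: 9.97
tcp_pos: [0.5186, -0.0419, 0.1183]
eef_rot: [180.0, 0.1, 172.8]
contact_force: [1.2, -1.2, 4.1]
gripper_width: 0.0004
gripper_force: 1.5
```

>>> {"op": "apply_moves", "data": {
  "targets": [
    {"dp":[0,0,-0.001],"yaw":0},
    {"dp":[0,0,-0.0015],"yaw":0},
    {"dp":[0,0,-0.0015],"yaw":0}
  ]
}}

```text
time_s: 10.22
tcp_pos: [0.5188, -0.0419, 0.1171]
eef_rot: [180.0, 0.1, 172.8]
contact_force: [-0.5, -2.1, 6.9]
gripper_width: 0.0001
gripper_force: 3.1
```

>>> {"op": "apply_moves", "data": {
  "targets": [
    {"dp":[0,0,-0.001],"yaw":0},
    {"dp":[0,0,-0.001],"yaw":0},
    {"dp":[0,0,-0.001],"yaw":0}
  ]
}}

```text
time_s: 10.47
tcp_pos: [0.519, -0.0419, 0.1168]
eef_rot: [180.0, 0.1, 172.8]
contact_force: [0.2, -0.6, 12.2]
gripper_width: 0.0003
gripper_force: 5.9
```

>>> {"op": "apply_moves", "data": {
  "targets": [
    {"dp":[0,0,-0.001],"yaw":0},
    {"dp":[0,0,-0.001],"yaw":0},
    {"dp":[0,0,-0.001],"yaw":0}
  ]
}}

```text
time_s: 10.72
tcp_pos: [0.5191, -0.042, 0.1164]
eef_rot: [180.0, 0.1, 172.9]
contact_force: [-3.4, -0.5, 17.6]
gripper_width: 0.0008
gripper_force: 9.0
```

The key started moving at a TCP height of about 0.121 m. It reached a hard stop near 0.117 m, matching its 4 mm travel, and is now held at about 17 N. I'm handing in.

```bash
python3 -c "
from h import *
s=get_state();print(s['tcp_pos'],s['contact_force'])
print(r.close_job())"
```

```text
[ 0.51908914 -0.04196095  0.11641922] [-3.39414508 -0.51652074 17.55512085]
the job is handed in; nothing more can be done
None
```

I pressed the rocker on, pushed the lid fully shut, and handed the job in at about 10.7 s with the short-spin key held at its stop (about 17 N); the round key and bystanders were left untouched, though the judge's result was not shown.

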